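# Plug and lock the transfer pump's coupler

## Robot

A 6-joint arm with a two-finger parallel gripper is mounted at the origin on the work surface. World frame = base frame: x ahead of the robot, y to its left, z up, the work surface at z = 0. Lengths are in m, angles in rad, forces in N, time in s.
With the tool pointing down it reaches from about 0.35 to 0.85 m from the base axis. Payload 8.1 kg.
Tool frame: the origin (TCP) lies at the very end of the fingers, on their centre line; the grasp point (between the pads) lies 19 mm behind it; z points along the fingers, y is the line along which they close (so a half turn about z gives the same grasp; the last joint's range is limited). The gripper opens to 93 mm and grips with 3 to 60 N. Pads are 15 mm wide; open, the fingers measure 128 mm over their backs; the gripper's body (75 mm by 188 mm) begins 65 mm behind the grasp point.
Start: joints at [-1.253, 0.13, 1.488, -0, 1.523, -0.085], TCP at [0.235, -0.552, 0.219] pointing down, gripper open.
Joint ranges: [-2.96, 2.96], [-0.89, 2.26], [0.02, 2.5], [-1.34, 4.48], [0, 2.73], [-2.66, 2.66]. Speed limits (rad/s): [2.39, 2.39, 2.79, 3.14, 3.14, 3.14].

## Interface

Orientations are given as a rotation vector (axis times angle).
In Python, from plant import monitor, eyes, ticket gives the robot as it stands.
- The arm moves only by the tool arm_command, never from a script. Its argument "deltas" is a list that holds one entry, the list of rows, each a list of 6 numbers: the shift along the world's x, y, z in cm, then the turn, a rotation vector about the world's x, y, z in degrees. In form: [[[tx, ty, tz, rx, ry, rz], ...]]. A call has 1 to 12 rows; each row shifts and turns the commanded pose from where the row before left it; what a row does not reach is not made up. A row lasts 1/12 s, in which the tool goes at most 41.7 mm and 7.16 degrees, less where a joint would pass 70% of its speed; a pose out of reach is approached as far as the arm can. A call is refused whole if a number of a shift passes 4.17 or a number of a turn 7.16, either way. A call with a gripper value outside its range is refused whole. "gripper" is the opening, from -1 (shut) to 1 (fully open), set as the call begins (left out, the last holds). The fingers move at their own pace and stop on an object; "squeeze" is the grip in N (left out, the last holds). Time passes only in rows, so rows that do not move let the fingers close. It gives the time, the measured TCP pose, the force, the opening and the grip force at its end, in the units of the state.
- monitor.read_state(): the state, without advancing time (a new reading comes with each control period).
- eyes.read_camera(name): name is "scene" or "top" or "wrist"; returns the picture (420x560x3 uint8, blue, green, red); there is no depth.
- eyes.camera_model(name): a dict with "fx", "fy", "cx", "cy" (pixels), "rvec" (rotation vector, rad) and "tvec" (3), from world to camera coordinates, as OpenCV has them. Camera axes: x right, y down, z forward; pixel columns grow to the right and rows downward; lengths in m; the calibration is good to about 2 mm. The wrist camera is an equidistant fisheye: a pixel r from the principal point sees the ray r / f radians off the axis. A picture is of the moment at which its call begins: read the wrist's pose just before it. camera_model takes no time and is no camera call; for the wrist camera it gives the pose at the moment of the call.
- ticket.close_job(): hands the job in; it is judged then, once.
The state is a dict: "t": time; "q": joint angles; "dq": joint speeds; "joint_torque": joint torques, N m; "tool_pos": TCP position; "orientation": TCP orientation; "force": force on the tool from outside, world axes, zero at the start; "wrist_torque": the same for the moment, N m; "opening": finger opening in m; "gripper_force": force on a finger pad.
Only numpy, scipy, OpenCV 4.12 (cv2) and the standard library are available. Lean on these libraries where they do the work, as an engineer would, in place of code of your own. Each camera call takes 0.05 s, during which the arm holds its last target. There are 200 camera calls.

## Task

Close off the transfer pump: press the aluminium groove plug with the red knob fully home into the pump's upright coupler while both yellow cam arms are still up, until its collar meets the rim. Then swing the two cam arms down together, neither running far ahead of the other, until both hang fully home against the coupler, and let go. Firmly but gently: do not force the plug or the arms, and leave everything else on the bench where it is.

Things in the scene. Friction and masses are not known exactly. Their poses are not given: they have to be found in the camera images.
- plug: groove plug to fit: aluminium, round about its upright z; origin: centre of its underside. Nose 36 mm across, 3 mm chamfer; V groove at 10 to 28 mm; collar 46 mm across at 32 to 37 mm; red knob 28 mm across from there to the top at 65 mm (grip this, fingertips above the collar). 0.13 to 0.2 kg. Starts standing on the bench, in any of three places
- seat (a point): where the plug's origin is when fully home: on the coupler's axis, 32 mm below its rim, about 96 mm above the bench. z up, x and y as the pump's: the cam arms lie to +y and -y, the motor to +x
- rim (a point): centre of the coupler's mouth. In the bore a black gasket stops the plug 6 to 9 mm short of home (not known exactly). It yields at about 22 N and stays where pushed, until the plug's collar meets the rim and all is solid: home. If the plug is left high the cams jam on its nose. Their contact forces on the plug must never add up to over 60 N
- pump: blue electric transfer pump bolted down on a steel plate 110 mm wide; origin: underside of the plate, straight below the coupler. The motor lies to its +x, 75 to 255 mm from the coupler's axis, up to 128 mm above the bench. Fixed
- coupler: aluminium coupler standing mouth up on the pump, with its two cam arms: 52 mm across, bore 37.6 mm, rim 128 mm above the bench. Its origin and axes are the pump's
- cam_left (a joint): Yellow bar, 14 mm wide, 5 mm thick, reaching 62 mm from its pivot, which lies along the pump's x, 23 mm to the +y side of the coupler's axis and 20 mm above seat. Rad: 0 = raised 50 degrees above level, pointing outwards; 0.87 = level; 2.44 (stop) = home, hanging down, outer face 33 mm from the axis. Starts at 0 to 0.45. Stiff (0.12 N m): stays where left. Fingers must not press it over 35 N
- cam_right (a joint): Yellow bar, 14 mm wide, 5 mm thick, reaching 62 mm from its pivot, which lies along the pump's x, 23 mm to the -y side of the coupler's axis and 20 mm above seat. Rad: 0 = raised 50 degrees above level, pointing outwards; 0.87 = level; 2.44 (stop) = home, hanging down, outer face 33 mm from the axis. Starts at 0 to 0.45. Stiff (0.12 N m): stays where left. Fingers must not press it over 35 N
- cam_left_tip (a point): on the upper (when home: outer) face of the left cam arm, 4 mm from its end
- cam_right_tip (a point): on the upper (when home: outer) face of the right cam arm, 4 mm from its end
- big_plug: spare yellow groove plug with black knob, same shape as the plug but 1.4 times its size (head 39 mm, 91 mm tall): does not fit; leave alone. Origin: centre of its underside
- tape_roll: roll of blue tape lying flat, 84 mm across, hole 60 mm, 25 mm high; leave alone. Origin: centre of its underside
- wrench: steel open wrench, 160 mm, lying flat; leave alone. Origin on its underside
- spray_can: orange spray can with white cap, 64 mm across, 120 mm tall; leave alone. Origin: centre of its underside
- bolt_jar: glass jar with black lid, 70 mm across, 90 mm tall; leave alone. Origin: centre of its underside
- screwdriver: screwdriver lying on the bench; leave alone. Origin on its underside
There are look-alikes about, which are no part of the job. What is shaped like the plug but orange or turquoise is not meant.

How it is judged:
By the outcome, as a careful person would: the job done as asked, in the order asked, and still so for the second after the job is handed in, with the robot touching nothing.
It also fails if it takes over 72 s, if anything falls off the work surface, if the arm or the gripper's body presses on something with over 40 N, if the wrist force passes 120 N, or if a joint passes its speed limit or range.

## Working session

There is one attempt and no reset: what is moved stays moved. The work goes in short steps, Python scripts to look and compute and a tool call to move; the robot and the scene stay as the last step left them, time stands still between calls to the robot, and variables do not carry over. Pictures are saved under pics/ and viewed, at most 10 in all, crops included, and the job is handed in when it is done.

Besides the shell and the picture viewer there is one more tool, called after "Emit:" by a JSON object that holds its "fn" and its "kwargs". arm_command: Moves the arm, as the interface text tells. Its arguments: {"type":"object","properties":{"deltas":{"type":"array"},"gripper":{"type":"number"},"squeeze":{"type":"number"}},"required":["deltas"]}

```bash
mkdir -p pics; ls; python3 - <<'E'
from plant import monitor, eyes
import cv2
s=monitor.read_state();print({k:s[k] for k in('t','tool_pos','orientation','force','opening')})
for n in('scene','top'):
    print(n,eyes.camera_model(n)); cv2.imwrite(f'pics/{n}0.png',cv2.resize(eyes.read_camera(n),(800,600),interpolation=cv2.INTER_CUBIC))
E
```

```text
pics
{'t': 0.0, 'tool_pos': array([ 0.23502796, -0.55143868,  0.2175645 ]), 'orientation': array([-3.07630122e+00, -6.28040059e-01,  3.33308833e-04]), 'force': array([ 1.617636  , -0.77154508,  0.20585045]), 'opening': 0.09287702984506233}
scene {'fx': 438.5047883688777, 'fy': 438.5047883688777, 'cx': 280.76037126552905, 'cy': 203.99027181187833, 'rvec': array([ 2.21637852,  1.09316589, -0.42360943]), 'tvec': array([-0.29425698, -0.20499399,  1.38449426])}
top {'fx': 452.76115475003763, 'fy': 452.76115475003763, 'cx': 274.9179444040324, 'cy': 212.18076908965958, 'rvec': array([ 2.1292469 , -2.16588329,  0.16080639]), 'tvec': array([-0.0029468 ,  0.52252153,  1.0274673 ])}
```

View pics/scene0.png

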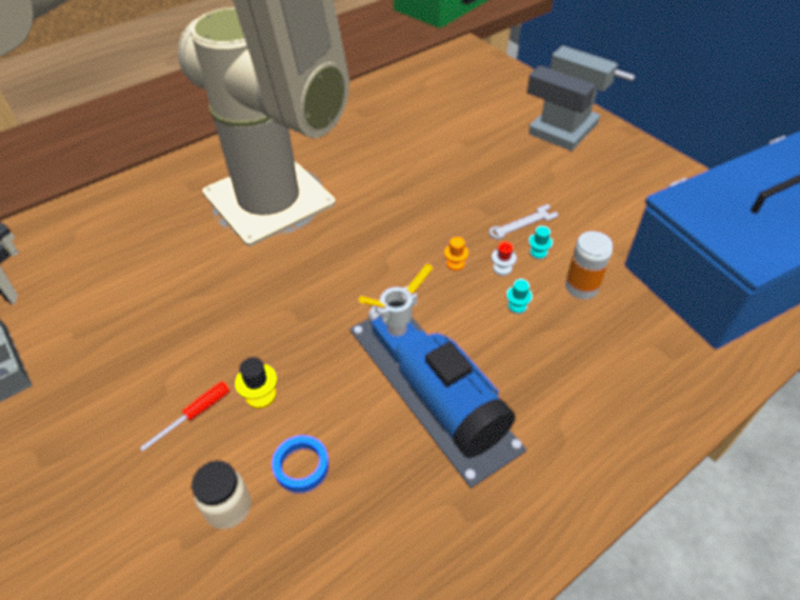

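View pics/top0.png

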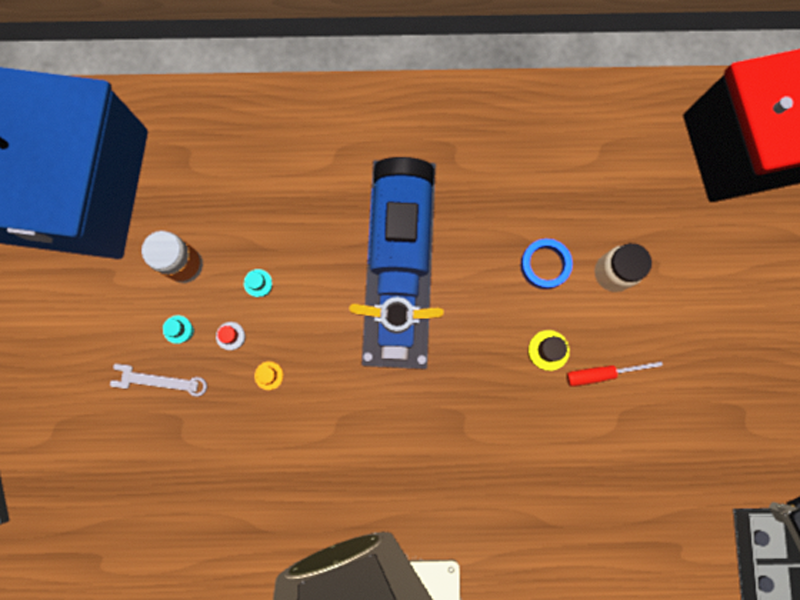

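The plug is the red knob with an aluminium collar, at top (229,335) and scene (503,257). These could be taken for it:
- the orange plug at top (268,376)
- the turquoise plugs at top (177,329) and (258,282)
- the yellow/black spare at top (549,350)

The coupler is at top (397,313) and scene (397,300). Next is a close crop of both.

```bash
python3 - <<'E'
from plant import eyes
import cv2, numpy as np
def crop(im,u,v,h):  # h half
    return cv2.resize(im[v-h:v+h,u-h:u+h],(400,300) if 0 else (300,300),interpolation=cv2.INTER_CUBIC)
t=eyes.read_camera('top');s=eyes.read_camera('scene')
P=np.vstack([np.hstack([crop(t,160,235,25),crop(t,278,220,50)]),np.hstack([crop(s,352,180,25),crop(s,277,210,50)])])
cv2.imwrite('pics/crops1.png',P)
E
```

```text
(no output)
```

View pics/crops1.png

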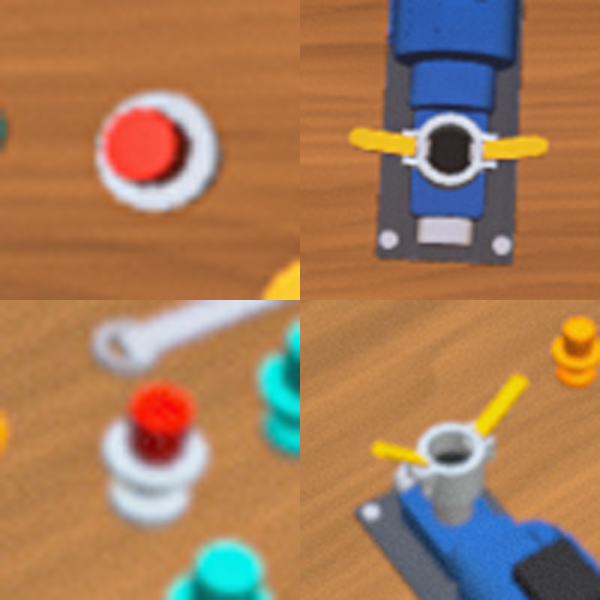

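```bash
cat > h.py <<'E'
import numpy as np, cv2
from plant import monitor, eyes
def ray(n,px):
    m=eyes.camera_model(n);R=cv2.Rodrigues(m['rvec'])[0]
    d=R.T@np.array([(px[0]-m['cx'])/m['fx'],(px[1]-m['cy'])/m['fy'],1]);return -R.T@m['tvec'],d/np.linalg.norm(d)
def atz(n,px,z):
    c,d=ray(n,px);return c+d*(z-c[2])/d[2]
def tri(*obs):
    A=0;b=0
    for n,p in obs:
        c,d=ray(n,p);M=np.eye(3)-np.outer(d,d);A=A+M;b=b+M@c
    return np.linalg.solve(A,b)
def unc(u,v,off,k): return ((u+.5)/k-.5+off[0],(v+.5)/k-.5+off[1])
E
python3 - <<'E'
from h import *
np.set_printoptions(precision=4,suppress=True)
T1=lambda u,v:unc(u,v,(135,210),6); T2=lambda u,v:unc(u-300,v,(228,170),3)
S1=lambda u,v:unc(u,v-300,(327,155),6); S2=lambda u,v:unc(u-300,v-300,(227,160),3)
print('knob',atz('top',T1(141,145),.065),atz('scene',S1(162,408),.065),tri(('top',T1(141,145)),('scene',S1(162,408))))
print('collar',atz('top',T1(157.5,152),.037),atz('scene',S1(155,448),.037))
print('rim',atz('top',T2(449.5,148.5),.128),atz('scene',S2(452,448),.128),tri(('top',T2(449.5,148.5)),('scene',S2(452,448))))
L=tri(('top',T2(356,136)),('scene',S2(520,383)));R=tri(('top',T2(543,146)),('scene',S2(378,448)))
print('tips',L,R,np.linalg.norm((L-R)[:2]))
a=atz('top',T2(389,239),.012);b=atz('top',T2(502,245),.012);print('bolts',a,b,'yaw',np.degrees(np.arctan2(-(b-a)[0],(b-a)[1])))
f=lambda u,v:(u*.7+.2,v*.7+.2)
a=atz('top',f(373,163),.128);b=atz('top',f(434,166),.128);print(a,b)
for p in [(363,367),(428,369),(549,350),(177,329),(258,282),(268,376)]:print(p,atz('top',f(*p),.01))
E
```

```text
knob [0.4733 0.255  0.065 ] [0.4735 0.2581 0.065 ] [0.4739 0.2557 0.0664]
collar [0.4734 0.2557 0.037 ] [0.4719 0.2596 0.037 ]
rim [ 0.494  -0.0167  0.128 ] [ 0.4939 -0.0141  0.128 ] [ 0.4944 -0.0157  0.1294]
tips [0.499  0.0482 0.1652] [ 0.4896 -0.0793  0.1708] 0.1278735261716569
bolts [0.4375 0.0314 0.012 ] [ 0.4312 -0.0582  0.012 ] yaw 175.9863808515724
[0.7296 0.0151 0.128 ] [ 0.7232 -0.0797  0.128 ]
(363, 367) [0.4192 0.039  0.01  ]
(428, 369) [ 0.4141 -0.0693  0.01  ]
(549, 350) [ 0.4423 -0.2727  0.01  ]
(177, 329) [0.4882 0.3507 0.01  ]
(258, 282) [0.5661 0.2157 0.01  ]
(268, 376) [0.407 0.197 0.01 ]
```

Emit:
{"fn": "arm_command", "kwargs": {"deltas": [[[2, 4, 0.3, 0, 0, 5.25], [2, 4, 0.3, 0, 0, 5.25], [2, 4, 0.3, 0, 0, 5.25], [2, 4, 0.3, 0, 0, 5.25], [2, 4, 0.3, 0, 0, 5.25], [2, 4, 0.3, 0, 0, 5.25], [2, 4, 0.3, 0, 0, 5.25], [2, 4, 0.3, 0, 0, 5.25], [2, 4, 0.3, 0, 0, 5.25], [2, 4, 0.3, 0, 0, 5.25], [2, 4, 0.3, 0, 0, 5.25], [2, 4, 0.3, 0, 0, 5.25]]], "gripper": 0.3}}

```text
t: 1.2
tool_pos: [0.4587, -0.1037, 0.2524]
orientation: [2.291, 2.149, 0.0]
force: [1.4, -0.4, 0.6]
opening: 0.0606
gripper_force: 0.0
```

Emit:
{"fn": "arm_command", "kwargs": {"deltas": [[[0, 4.1, -0.5, 0, 0, 0], [0, 4.1, -0.5, 0, 0, 0], [0, 4.1, -0.5, 0, 0, 0], [0, 4.1, -0.5, 0, 0, 0], [0, 4.1, -1, 0, 0, 0], [0, 4.1, -1.5, 0, 0, 0], [0, 4.1, -1.5, 0, 0, 0], [0, 4.1, -1.5, 0, 0, 0], [0, 0, 0, 0, 0, 0], [0, 0, 0, 0, 0, 0], [0, 0, 0, 0, 0, 0]]]}}

```text
t: 2.12
tool_pos: [0.4582, 0.2159, 0.1792]
orientation: [2.295, 2.145, -0.001]
force: [0.1, 0.4, -0.3]
opening: 0.0605
gripper_force: 0.0
```

```bash
cat >> h.py <<'E'
from scipy.spatial.transform import Rotation as Ro
def st():
    s=monitor.read_state();Y=Ro.from_rotvec(s['orientation']).as_matrix()
    print('t %.2f'%s['t'],'tcp',s['tool_pos'].round(4),'yawY %.2f'%np.degrees(np.arctan2(Y[1,1],Y[0,1])),'zdir',Y[:,2].round(4),'F',s['force'].round(1),'op %.4f'%s['opening'],'gf',np.round(s['gripper_force'],1),'q',np.round(s['q'],2));return s
def wproj(P):
    m=eyes.camera_model('wrist');p=cv2.Rodrigues(m['rvec'])[0]@P+m['tvec'];r=np.hypot(p[0],p[1]);th=np.arctan2(r,p[2])
    return m['cx']+m['fx']*th*p[0]/r,m['cy']+m['fy']*th*p[1]/r
def wz(px,z):
    m=eyes.camera_model('wrist');R=cv2.Rodrigues(m['rvec'])[0];x=(px[0]-m['cx'])/m['fx'];y=(px[1]-m['cy'])/m['fy'];r=np.hypot(x,y)
    d=R.T@np.array([np.sin(r)*x/r,np.sin(r)*y/r,np.cos(r)]);c=-R.T@m['tvec'];return c+d*(z-c[2])/d[2]
E
python3 - <<'E'
from h import *
st();w=eyes.read_camera('wrist');cv2.imwrite('pics/w1.png',cv2.resize(w,(800,600),interpolation=cv2.INTER_CUBIC))
print(wproj(np.array([.4733,.2565,.065])),wproj(np.array([.4733,.2565,.037])))
hsv=cv2.cvtColor(w,cv2.COLOR_BGR2HSV);m=((hsv[...,0]<6)|(hsv[...,0]>174))&(hsv[...,1]>170)&(hsv[...,2]>120)
n,l,s,c=cv2.connectedComponentsWithStats(m.astype(np.uint8))
for i in range(1,n):
    if s[i,4]>40: print(s[i],c[i],wz(c[i],.065))
E
```

```text
t 2.12 tcp [0.4582 0.2159 0.1792] yawY -3.86 zdir [-4.e-04 -7.e-04 -1.e+00] F [ 0.1  0.4 -0.3] op 0.0605 gf 0.0 q [ 0.34 -0.1   1.8  -0.    1.45  0.41]
(np.float64(294.0945707796036), np.float64(155.84448359118176)) (np.float64(292.89083434671153), np.float64(151.8742227510712))
```

View pics/w1.png

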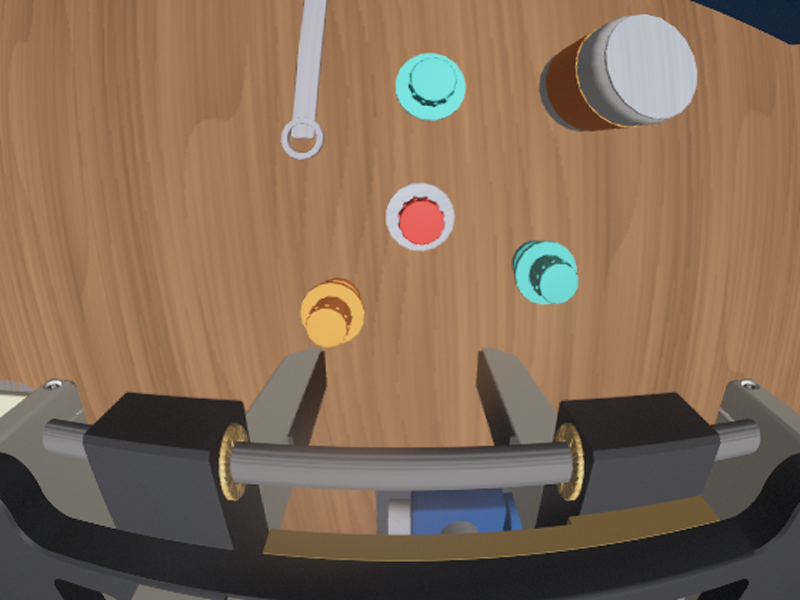

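The wrist view shows the red knob with its aluminium collar at (422,221). Turquoise plugs are at (430,85) and (547,272), and orange is at (332,313), so the choice holds.

```bash
python3 - <<'E'
from h import *
f=lambda u,v:(u*.7-.15,v*.7-.15)
print(wz(f(422,221),.065),wz(f(420,217),.037))
E
```

```text
[0.47436697 0.25756864 0.065     ] [0.47421719 0.25656098 0.037     ]
```

Emit:
{"fn": "arm_command", "kwargs": {"deltas": [[[0.4, 1, -1, 0, 0, 0], [0.4, 1, -1, 0, 0, 0], [0.4, 1.05, -1, 0, 0, 0], [0.4, 1.05, -1, 0, 0, 0], [0, 0, -2, 0, 0, 0], [0, 0, -1, 0, 0, 0], [0, 0, 0, 0, 0, 0], [0, 0, 0, 0, 0, 0]]]}}

```text
t: 2.83
tool_pos: [0.4743, 0.2559, 0.1093]
orientation: [-2.298, -2.142, 0.001]
force: [0.1, -0.9, -0.1]
opening: 0.0604
gripper_force: 0.0
```

```bash
python3 - <<'E'
from h import *
st();w=eyes.read_camera('wrist');cv2.imwrite('pics/w2.png',cv2.resize(w[150:390,120:440],(800,600),interpolation=cv2.INTER_CUBIC))
print(wproj(np.array([.474,.257,.065])),[wproj(np.array([.474+a,.257,.115])) for a in(-.03,.03)])
E
```

```text
t 2.83 tcp [0.4743 0.2559 0.1093] yawY -4.02 zdir [-8.e-04 -5.e-04 -1.e+00] F [ 0.1 -0.9 -0.1] op 0.0604 gf 0.0 q [ 0.4   0.05  1.78 -0.    1.32  0.47]
(np.float64(279.04491990608824), np.float64(229.33933573752233)) [(np.float64(224.81077448608653), np.float64(264.3119891447808)), (np.float64(333.10596418317937), np.float64(257.6482603085812))]
```

Emit:
{"fn": "arm_command", "kwargs": {"deltas": [[[0, 0.1, -1, 0, 0, 0], [0, 0, -1.2, 0, 0, 0], [0, 0, -1.2, 0, 0, 0], [0, 0, -1.2, 0, 0, 0], [0, 0, -1.2, 0, 0, 0], [0, 0, -0.6, 0, 0, 0], [0, 0, -0.3, 0, 0, 0], [0, 0, 0, 0, 0, 0], [0, 0, 0, 0, 0, 0]]]}}

```text
t: 3.63
tool_pos: [0.4744, 0.2582, 0.0424]
orientation: [-2.296, -2.144, 0.0]
force: [0.6, 0.4, -0.3]
opening: 0.0606
gripper_force: 0.0
```

Emit:
{"fn": "arm_command", "kwargs": {"deltas": [[[0, 0, 0, 0, 0, 0], [0, 0, 0, 0, 0, 0], [0, 0, 0, 0, 0, 0], [0, 0, 0, 0, 0, 0], [0, 0, 0, 0, 0, 0], [0, 0, 0, 0, 0, 0], [0, 0, 0, 0, 0, 0], [0, 0, 0, 0, 0, 0]]], "gripper": -1, "squeeze": 35}}

```text
t: 4.3
tool_pos: [0.4745, 0.2582, 0.0425]
orientation: [2.296, 2.144, 0.0]
force: [-1.7, 0.1, 1.1]
opening: 0.0273
gripper_force: 34.9
```

Emit:
{"fn": "arm_command", "kwargs": {"deltas": [[[0, 0, 0.5, 0, 0, 0], [0, 0, 1.5, 0, 0, 0], [0, 0, 2.5, 0, 0, 0], [0, 0, 3, 0, 0, 0], [0, 0, 3, 0, 0, 0], [0, 0, 3, 0, 0, 0], [0, 0, 3, 0, 0, 0], [0, 0, 2, 0, 0, 0], [0, 0, 0.5, 0, 0, 0], [0, -1, 0, 0, 0, 0], [0, -2, 0, 0, 0, 0]]], "squeeze": 55}}

```text
t: 5.22
tool_pos: [0.4736, 0.2285, 0.2309]
orientation: [-2.293, -2.146, 0.002]
force: [0.1, -0.5, -3.1]
opening: 0.027
gripper_force: 54.9
```

Emit:
{"fn": "arm_command", "kwargs": {"deltas": [[[0.2, -3, 0, 0, 0, 0], [0.2, -3, 0, 0, 0, 0], [0.2, -3, 0, 0, 0, 0], [0.2, -3, 0, 0, 0, 0], [0.2, -3, 0, 0, 0, 0], [0.2, -3, 0, 0, 0, 0], [0.2, -3, 0, 0, 0, 0], [0.2, -2, 0, 0, 0, 0], [0.2, -1, 0, 0, 0, 0], [0.1, -0.4, 0, 0, 0, 0], [0, 0, 0, 0, 0, 0], [0, 0, 0, 0, 0, 0]]]}}

```text
t: 6.22
tool_pos: [0.4929, -0.0152, 0.2314]
orientation: [-2.295, -2.143, 0.001]
force: [0.1, 0.3, -1.3]
opening: 0.0272
gripper_force: 54.9
```

```bash
python3 - <<'E'
from h import *
st();w=eyes.read_camera('wrist');t=eyes.read_camera('top');s=eyes.read_camera('scene')
c=lambda im,u,v,h:cv2.resize(im[v-h:v+h,u-h:u+h],(300,300),interpolation=cv2.INTER_CUBIC)
P=np.hstack([np.vstack([c(s,277,205,25),c(s,277,205,50)]),cv2.resize(w[180:420,160:400],(500,500))[:0] if 0 else cv2.resize(w[100:400,180:380],(400,600),interpolation=cv2.INTER_CUBIC)])
cv2.imwrite('pics/over.png',P)
for a in ([.494,-.0155,.128],[.494+.03*.9976,-.0155-.03*.07,.128]): print(wproj(np.array(a)))
E
```

```text
t 6.22 tcp [ 0.4929 -0.0152  0.2314] yawY -3.91 zdir [-1.4e-03  7.0e-04 -1.0e+00] F [ 0.1  0.3 -1.3] op 0.0272 gf 54.9 q [-0.14 -0.17  1.76  0.    1.55 -0.07]
(np.float64(281.46898893596057), np.float64(206.66249551632632))
(np.float64(316.0401565510744), np.float64(206.78954195350713))
```

View pics/over.png

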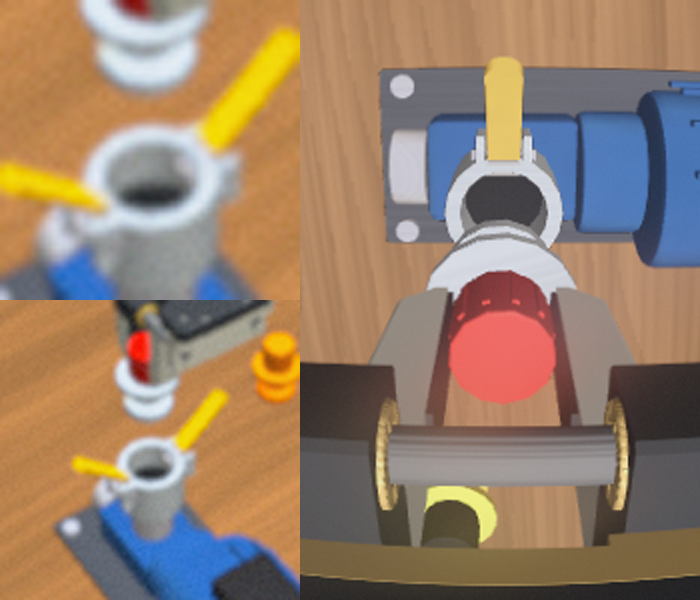

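The plug hangs over the coupler. The rim is at about (503,216) in the right-hand crop, close to the prediction. I'll enlarge it to fit the rim circle.

```bash
python3 - <<'E'
from h import *
st();w=eyes.read_camera('wrist')
cv2.imwrite('pics/rim.png',cv2.resize(w[160:235,232:332],(800,600),interpolation=cv2.INTER_CUBIC))
E
```

```text
t 6.37 tcp [ 0.4932 -0.0147  0.2321] yawY -3.83 zdir [-3.e-04  4.e-04 -1.e+00] F [-0.6  0.6 -2. ] op 0.0272 gf 54.9 q [-0.13 -0.17  1.76  0.    1.55 -0.07]
```

View pics/rim.png

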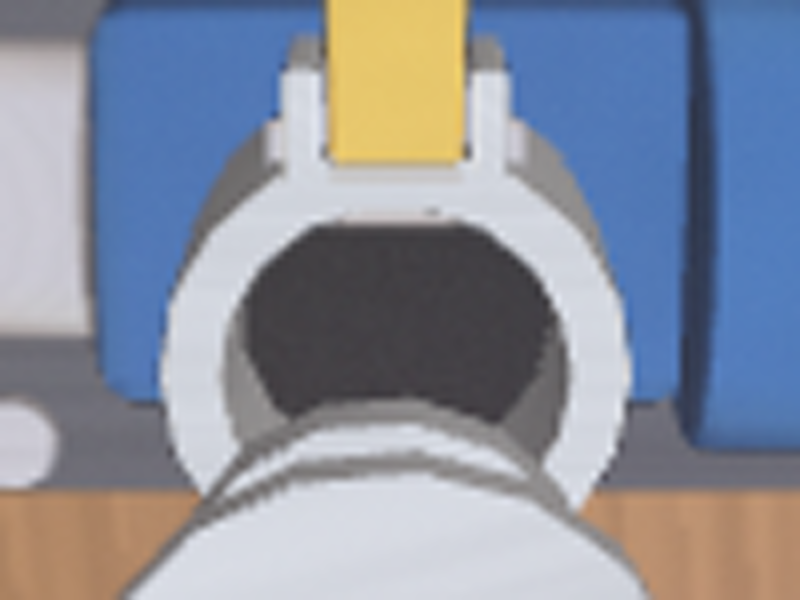

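```bash
python3 - <<'E'
from h import *
from scipy.optimize import least_squares
o=[(163,370),(630,370),(283,172),(510,172),(197,485),(590,505),(200,268),(594,268)]
i=[(225,370),(568,370),(262,252),(530,252),(330,212),(470,212)]
P=np.array([wz(unc(u,v,(232,160),8),.128)[:2] for u,v in o+i]);R=np.r_[[.026]*len(o),[.0188]*len(i)]
f=least_squares(lambda c:np.hypot(*(P-c).T)-R,[.494,-.016],loss='soft_l1',f_scale=.0005);print(f.x,(f.fun*1e3).round(2))
g=least_squares(lambda c:np.hypot(*(P-c[:2]).T)-R*c[2],[.494,-.016,1]);print(g.x)
# plug collar edge arcs at height tcp-.0425+.037: apex & left/right
z=.232-.0425
for u,v,zz in[(390,402,z+.037),(415,455,z+.037)]:print(wz(unc(u,v,(232,160),8),zz))
E
```

```text
[ 0.4939943  -0.01504769] [-0.54 -0.89 -0.8  -0.97 -0.41  0.08 -1.84 -2.06 -0.08 -0.42  0.92  0.58
  0.32  0.47]
[ 0.49392078 -0.01487108  0.97647846]
[0.49505533 0.01209879 0.2265    ]
[0.49652568 0.0081522  0.2265    ]
```

Emit:
{"fn": "arm_command", "kwargs": {"deltas": [[[0.1, 0.05, -0.5, 0, 0, 0], [0, 0, -1, 0, 0, 0], [0, 0, -1, 0, 0, 0], [0, 0, -1, 0, 0, 0], [0, 0, -1, 0, 0, 0], [0, 0, -0.8, 0, 0, 0], [0, 0, -0.4, 0, 0, 0], [0, 0, -0.1, 0, 0, 0], [0, 0, 0, 0, 0, 0], [0, 0, 0, 0, 0, 0]]]}}

```text
t: 7.25
tool_pos: [0.4946, -0.0155, 0.1747]
orientation: [2.296, 2.144, 0.001]
force: [0.3, -0.8, -1.9]
opening: 0.0268
gripper_force: 54.9
```

Emit:
{"fn": "arm_command", "kwargs": {"deltas": [[[0, 0, -0.1, 0, 0, 0], [0, 0, -0.1, 0, 0, 0], [0, 0, -0.1, 0, 0, 0], [0, 0, -0.1, 0, 0, 0], [0, 0, -0.1, 0, 0, 0], [0, 0, -0.1, 0, 0, 0], [0, 0, -0.1, 0, 0, 0], [0, 0, 0, 0, 0, 0]]]}}

```text
t: 7.92
tool_pos: [0.4941, -0.0154, 0.1669]
orientation: [-2.296, -2.144, 0.001]
force: [0.1, -0.8, -1.1]
opening: 0.027
gripper_force: 54.9
```

```bash
python3 - <<'E'
from h import *
print(st()['wrist_torque'])
E
```

```text
t 7.92 tcp [ 0.4941 -0.0154  0.1669] yawY -3.92 zdir [-5.e-04  1.e-04 -1.e+00] F [ 0.1 -0.8 -1.1] op 0.0270 gf 54.9 q [-0.13 -0.13  1.84  0.    1.43 -0.07]
[-0.07753802 -0.04551557  0.01778811]
```

Emit:
{"fn": "arm_command", "kwargs": {"deltas": [[[0, 0.05, -0.15, 0, 0, 0], [0, 0, -0.15, 0, 0, 0], [0, 0, -0.15, 0, 0, 0], [0, 0, -0.15, 0, 0, 0], [0, 0, -0.15, 0, 0, 0], [0, 0, -0.15, 0, 0, 0], [0, 0, -0.15, 0, 0, 0], [0, 0, -0.15, 0, 0, 0], [0, 0, -0.15, 0, 0, 0], [0, 0, -0.15, 0, 0, 0], [0, 0, 0, 0, 0, 0], [0, 0, 0, 0, 0, 0]]]}}

```text
t: 8.92
tool_pos: [0.4942, -0.0149, 0.1522]
orientation: [-2.296, -2.144, 0.0]
force: [0.1, 0.1, -2.1]
opening: 0.0271
gripper_force: 54.9
```

Emit:
{"fn": "arm_command", "kwargs": {"deltas": [[[0, 0, -0.1, 0, 0, 0], [0, 0, -0.1, 0, 0, 0], [0, 0, -0.1, 0, 0, 0], [0, 0, -0.1, 0, 0, 0], [0, 0, -0.1, 0, 0, 0], [0, 0, -0.1, 0, 0, 0], [0, 0, 0, 0, 0, 0], [0, 0, 0, 0, 0, 0]]]}}

```text
t: 9.58
tool_pos: [0.4943, -0.0149, 0.1462]
orientation: [-2.296, -2.144, 0.0]
force: [-0.1, -0.3, -1.9]
opening: 0.0269
gripper_force: 54.9
```

Emit:
{"fn": "arm_command", "kwargs": {"deltas": [[[0, 0, -0.05, 0, 0, 0], [0, 0, -0.05, 0, 0, 0], [0, 0, -0.05, 0, 0, 0], [0, 0, -0.05, 0, 0, 0], [0, 0, 0, 0, 0, 0]]]}}

```text
t: 10.0
tool_pos: [0.4946, -0.0149, 0.1459]
orientation: [2.296, 2.144, 0.001]
force: [-6.9, 0.2, 10.8]
opening: 0.0271
gripper_force: 55.0
```

Emit:
{"fn": "arm_command", "kwargs": {"deltas": [[[0, 0, -0.05, 0, 0, 0], [0, 0, -0.05, 0, 0, 0], [0, 0, -0.05, 0, 0, 0], [0, 0, 0, 0, 0, 0]]]}}

```text
t: 10.33
tool_pos: [0.4947, -0.015, 0.1454]
orientation: [2.295, 2.144, 0.001]
force: [-10.0, 0.3, 18.9]
opening: 0.0266
gripper_force: 55.1
```

Emit:
{"fn": "arm_command", "kwargs": {"deltas": [[[-0.05, 0, 0, 0, 0, 0], [-0.05, 0, 0, 0, 0, 0], [0, 0, -0.05, 0, 0, 0], [0, 0, 0, 0, 0, 0]]]}}

```text
t: 10.67
tool_pos: [0.4945, -0.015, 0.1453]
orientation: [2.294, 2.143, 0.003]
force: [-8.2, 1.3, 16.9]
opening: 0.0272
gripper_force: 55.0
```

Emit:
{"fn": "arm_command", "kwargs": {"deltas": [[[0, 0, -0.05, 0, 0, 0], [0, 0, -0.05, 0, 0, 0], [0, 0, -0.05, 0, 0, 0], [0, 0, 0, 0, 0, 0]]]}}

```text
t: 11.0
tool_pos: [0.4945, -0.015, 0.144]
orientation: [2.294, 2.143, 0.003]
force: [-7.8, 0.8, 19.0]
opening: 0.027
gripper_force: 55.1
```

Emit:
{"fn": "arm_command", "kwargs": {"deltas": [[[-0.05, 0, -0.05, 0, 0, 0], [-0.05, 0, -0.05, 0, 0, 0], [0, 0, -0.05, 0, 0, 0], [0, 0, 0, 0, 0, 0]]]}}

```text
t: 11.33
tool_pos: [0.4943, -0.015, 0.143]
orientation: [2.293, 2.142, 0.005]
force: [-4.3, 1.6, 18.9]
opening: 0.0269
gripper_force: 55.0
```

```bash
python3 - <<'E'
from h import *
print(st()['wrist_torque'])
E
```

```text
t 11.33 tcp [ 0.4943 -0.015   0.143 ] yawY -3.91 zdir [ 5.1e-03 -5.0e-04 -1.0e+00] F [-4.3  1.6 18.9] op 0.0269 gf 55.0 q [-0.13 -0.11  1.87  0.    1.38 -0.07]
[0.22347325 0.97637395 0.01810331]
```

Emit:
{"fn": "arm_command", "kwargs": {"deltas": [[[-0.04, 0, -0.05, 0, 0, 0], [0, 0, -0.05, 0, 0, 0], [0, 0, -0.05, 0, 0, 0], [0, 0, -0.05, 0, 0, 0], [0, 0, -0.05, 0, 0, 0], [0, 0, 0, 0, 0, 0]]]}}

```text
t: 11.83
tool_pos: [0.4942, -0.015, 0.1406]
orientation: [2.293, 2.141, 0.006]
force: [-4.0, 1.0, 20.4]
opening: 0.0273
gripper_force: 55.0
```

Emit:
{"fn": "arm_command", "kwargs": {"deltas": [[[0, 0, -0.05, 0, 0, 0], [0, 0, -0.05, 0, 0, 0], [0, 0, -0.05, 0, 0, 0], [0, 0, 0, 0, 0, 0]]]}}

```text
t: 12.17
tool_pos: [0.4943, -0.015, 0.1391]
orientation: [2.293, 2.141, 0.006]
force: [-4.1, 1.0, 20.2]
opening: 0.0268
gripper_force: 55.0
```

Emit:
{"fn": "arm_command", "kwargs": {"deltas": [[[0, 0, -0.05, 0, 0, 0], [0, 0, -0.05, 0, 0, 0], [0, 0, 0, 0, 0, 0]]]}}

```text
t: 12.42
tool_pos: [0.4942, -0.015, 0.1383]
orientation: [2.293, 2.141, 0.006]
force: [-5.8, 1.4, 22.0]
opening: 0.0271
gripper_force: 55.0
```

Emit:
{"fn": "arm_command", "kwargs": {"deltas": [[[0, 0, -0.05, 0, 0, 0], [0, 0, -0.05, 0, 0, 0], [0, 0, 0, 0, 0, 0]]]}}

```text
t: 12.67
tool_pos: [0.4943, -0.015, 0.1383]
orientation: [2.293, 2.141, 0.006]
force: [-10.2, 2.6, 29.4]
opening: 0.0271
gripper_force: 55.1
```

Emit:
{"fn": "arm_command", "kwargs": {"deltas": [[[-0.05, 0, -0.05, 0, 0, 0], [-0.05, 0, 0, 0, 0, 0], [0, 0, 0, 0, 0, 0]]]}}

```text
t: 12.92
tool_pos: [0.4942, -0.015, 0.1383]
orientation: [2.291, 2.14, 0.009]
force: [-7.1, 1.7, 28.5]
opening: 0.0273
gripper_force: 55.1
```

Emit:
{"fn": "arm_command", "kwargs": {"deltas": [[[0.05, 0, 0.1, 0, 0, 0], [0.05, 0, 0.1, 0, 0, 0], [0, 0, 0.1, 0, 0, 0], [0, 0, 0, 0, 0, 0]]]}}

```text
t: 13.25
tool_pos: [0.494, -0.015, 0.1384]
orientation: [2.293, 2.142, 0.006]
force: [0.2, 0.1, 10.7]
opening: 0.0268
gripper_force: 55.0
```

Emit:
{"fn": "arm_command", "kwargs": {"deltas": [[[0, 0, 0.1, 0, 0, 0], [0, 0, 0, 0, 0, 0], [0, 0, 0, 0, 0, 0], [0, 0, 0, 0, 0, 0], [0, 0, 0, 0, 0, 0]]], "gripper": 0.2}}

```text
t: 13.67
tool_pos: [0.4916, -0.0149, 0.1364]
orientation: [-2.296, -2.144, 0.001]
force: [-0.1, 0.8, 0.0]
opening: 0.0541
gripper_force: 0.0
```

Emit:
{"fn": "arm_command", "kwargs": {"deltas": [[[0, 0, 0.5, 0, 0, 0], [0, 0, 1, 0, 0, 0], [0, 0, 2, 0, 0, 0], [0, 0, 3, 0, 0, 0], [0, 0, 3, 0, 0, 0], [0, 0, 1.5, 0, 0, 0], [0, 0, 0, 0, 0, 0], [0, 0, 0, 0, 0, 0]]]}}

```text
t: 14.33
tool_pos: [0.4927, -0.015, 0.2484]
orientation: [2.294, 2.142, 0.003]
force: [-0.8, -0.0, 0.1]
opening: 0.0558
gripper_force: 0.0
```

```bash
python3 - <<'E'
from h import *
st();w=eyes.read_camera('wrist');s=eyes.read_camera('scene')
c=lambda im,u,v,h:cv2.resize(im[v-h:v+h,u-h:u+h],(400,400),interpolation=cv2.INTER_CUBIC)
cv2.imwrite('pics/ins.png',np.hstack([c(s,277,205,35),cv2.resize(w[120:320,180:380],(400,400),interpolation=cv2.INTER_CUBIC)]))
for z in(.133,.161):print('w',wproj(np.array([.494,-.015,z])))
E
```

```text
t 14.33 tcp [ 0.4927 -0.015   0.2484] yawY -3.92 zdir [ 3.e-03 -4.e-04 -1.e+00] F [-0.8 -0.   0.1] op 0.0558 gf 0.0 q [-0.13 -0.18  1.74 -0.    1.58 -0.07]
w (np.float64(283.6461476433156), np.float64(203.09888601025915))
w (np.float64(283.8920649107746), np.float64(212.70981287990375))
```

View pics/ins.png

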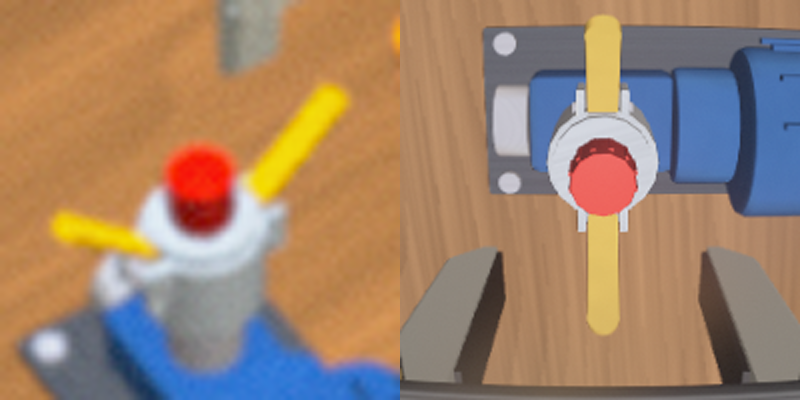

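The plug sits collar-on-rim in both views. The cam arms are still up, with tips at (603,15) and (603,333), in line with the tool axes. Next I'll estimate the cam angles.

```bash
python3 - <<'E'
from h import *
s=st();y=np.radians(-3.9);ey=np.array([-np.sin(y),np.cos(y),0])
for sg,v in((1,120+15/2),(-1,120+333/2)):
    for a in np.arange(0,.5,.075):
        th=np.radians(50)-a
        p=np.array([.494,-.015,.116])+sg*ey*(.023+.062*np.cos(th))+[0,0,.062*np.sin(th)]
        print(sg,round(a,3),v,np.round(wproj(p),1),p.round(3))
E
```

```text
t 14.43 tcp [ 0.4914 -0.0148  0.2458] yawY -3.92 zdir [-1.5e-03  2.0e-04 -1.0e+00] F [ 1.2 -0.4 -0.4] op 0.0557 gf 0.0 q [-0.13 -0.17  1.74  0.    1.58 -0.07]
1 0.0 127.5 [284.1 134.5] [0.498 0.048 0.163]
1 0.075 127.5 [284.1 129.7] [0.499 0.051 0.16 ]
1 0.15 127.5 [284.1 125.4] [0.499 0.054 0.157]
1 0.225 127.5 [284.  121.5] [0.499 0.057 0.153]
1 0.3 127.5 [284. 118.] [0.499 0.06  0.15 ]
1 0.375 127.5 [283.9 115. ] [0.499 0.062 0.146]
1 0.45 127.5 [283.9 112.5] [0.499 0.064 0.141]
-1 0.0 286.5 [283.6 282.2] [ 0.49  -0.078  0.163]
-1 0.075 286.5 [283.6 283.8] [ 0.489 -0.081  0.16 ]
-1 0.15 286.5 [283.6 285. ] [ 0.489 -0.084  0.157]
-1 0.225 286.5 [283.5 285.8] [ 0.489 -0.087  0.153]
-1 0.3 286.5 [283.5 286.2] [ 0.489 -0.09   0.15 ]
-1 0.375 286.5 [283.5 286.2] [ 0.489 -0.092  0.146]
-1 0.45 286.5 [283.4 285.8] [ 0.489 -0.094  0.141]
```

Emit:
{"fn": "arm_command", "kwargs": {"deltas": [[[0.2, 0, 0, 0, 0, 6.92], [0, 0, 0, 0, 0, 6.92], [0, 0, 0, 0, 0, 6.92], [0, 0, 0, 0, 0, 6.92], [0, 0, 0, 0, 0, 6.92], [0, 0, 0, 0, 0, 6.92], [0, 0, 0, 0, 0, 6.92], [0, 0, 0, 0, 0, 6.92], [0, 0, 0, 0, 0, 6.92], [0, 0, 0, 0, 0, 6.92], [0, 0, 0, 0, 0, 6.92], [0, 0, 0, 0, 0, 6.92]]], "gripper": 1, "squeeze": 10}}

```text
t: 15.43
tool_pos: [0.4929, -0.0148, 0.2447]
orientation: [-0.288, -3.125, -0.0]
force: [-0.9, 0.5, -0.1]
opening: 0.093
gripper_force: 0.0
```

Emit:
{"fn": "arm_command", "kwargs": {"deltas": [[[0, 0, 0, 0, 0, 6.92], [0, 0, 0, 0, 0, 0], [0, 0, 0, 0, 0, 0], [0, 0, 0, 0, 0, 0]]]}}

```text
t: 15.77
tool_pos: [0.4934, -0.0148, 0.2458]
orientation: [-0.115, -3.138, -0.0]
force: [-0.0, 0.5, -0.2]
opening: 0.0929
gripper_force: 0.0
```

```bash
python3 - <<'E'
from h import *
st()
E
```

```text
t 15.77 tcp [ 0.4934 -0.0148  0.2458] yawY 85.80 zdir [-1.7e-03  2.0e-04 -1.0e+00] F [-0.   0.5 -0.2] op 0.0929 gf 0.0 q [-0.13 -0.17  1.73 -0.    1.58 -1.63]
```

Emit:
{"fn": "arm_command", "kwargs": {"deltas": [[[0.05, 0, -1, 0, 0, 0], [0, 0, -2, 0, 0, 0], [0, 0, -2, 0, 0, 0], [0, 0, -2, 0, 0, 0], [0, 0, -0.5, 0, 0, 0], [0, 0, 0, 0, 0, 0], [0, 0, 0, 0, 0, 0]]], "gripper": 0.8}}

```text
t: 16.35
tool_pos: [0.4943, -0.0149, 0.1719]
orientation: [-0.11, -3.139, -0.0]
force: [0.1, -0.2, 1.4]
opening: 0.0834
gripper_force: 0.0
```

Emit:
{"fn": "arm_command", "kwargs": {"deltas": [[[0, 0, -0.3, 0, 0, 0], [0, 0, -0.3, 0, 0, 0], [0, 0, -0.3, 0, 0, 0], [0, 0, -0.3, 0, 0, 0], [0, 0, -0.3, 0, 0, 0], [0, 0, -0.3, 0, 0, 0], [0, 0, -0.3, 0, 0, 0], [0, 0, -0.3, 0, 0, 0], [0, 0, 0, 0, 0, 0]]]}}

```text
t: 17.1
tool_pos: [0.4953, -0.015, 0.1484]
orientation: [0.109, 3.138, -0.0]
force: [-0.0, 0.3, 2.1]
opening: 0.0839
gripper_force: 1.3
```

Emit:
{"fn": "arm_command", "kwargs": {"deltas": [[[0, 0, -0.3, 0, 0, 0], [0, 0, -0.3, 0, 0, 0], [0, 0, -0.3, 0, 0, 0], [0, 0, -0.3, 0, 0, 0], [0, 0, -0.3, 0, 0, 0], [0, 0, 0, 0, 0, 0]]]}}

```text
t: 17.6
tool_pos: [0.4965, -0.0152, 0.1347]
orientation: [0.109, 3.135, -0.001]
force: [1.7, -0.5, 8.0]
opening: 0.0836
gripper_force: 3.5
```

```bash
python3 - <<'E'
from h import *
print(st()['wrist_torque'])
E
```

```text
t 17.60 tcp [ 0.4965 -0.0152  0.1347] yawY 86.03 zdir [ 4.9e-03 -6.0e-04 -1.0e+00] F [ 1.7 -0.5  8. ] op 0.0836 gf 3.5 q [-0.13 -0.1   1.88  0.    1.36 -1.64]
[ 0.0031575  -0.42104049 -0.01692023]
```

Emit:
{"fn": "arm_command", "kwargs": {"deltas": [[[-0.1, 0, -0.3, 0, 0, 0], [-0.1, 0, -0.3, 0, 0, 0], [0, 0, -0.3, 0, 0, 0], [0, 0, -0.3, 0, 0, 0], [0, 0, -0.3, 0, 0, 0], [0, 0, 0, 0, 0, 0]]]}}

```text
t: 18.1
tool_pos: [0.4955, -0.0156, 0.1209]
orientation: [0.109, 3.132, -0.002]
force: [1.9, -2.0, 14.0]
opening: 0.0847
gripper_force: 9.5
```

Emit:
{"fn": "arm_command", "kwargs": {"deltas": [[[0, 0, -0.3, 0, 0, 0], [0, 0, -0.3, 0, 0, 0], [0, 0, -0.3, 0, 0, 0], [0, 0, -0.3, 0, 0, 0], [0, 0, 0, 0, 0, 0]]]}}

```text
t: 18.52
tool_pos: [0.4952, -0.0155, 0.1079]
orientation: [0.109, 3.133, -0.001]
force: [4.3, -1.7, 7.6]
opening: 0.0836
gripper_force: 4.6
```

```bash
python3 - <<'E'
from h import *
print(st()['wrist_torque'])
s=eyes.read_camera('scene');w=eyes.read_camera('wrist')
c=lambda im,u,v,h:cv2.resize(im[v-h:v+h,u-h:u+h],(400,400),interpolation=cv2.INTER_CUBIC)
cv2.imwrite('pics/push.png',np.hstack([c(s,277,205,45),cv2.resize(w[100:400,130:430],(400,400),interpolation=cv2.INTER_CUBIC)]))
E
```

```text
t 18.52 tcp [ 0.4952 -0.0155  0.1079] yawY 86.03 zdir [ 0.0063 -0.0012 -1.    ] F [ 4.3 -1.7  7.6] op 0.0836 gf 4.6 q [-0.13 -0.08  1.91 -0.    1.31 -1.64]
[-0.2155158  -0.99897465  0.01363708]
```

View pics/push.png

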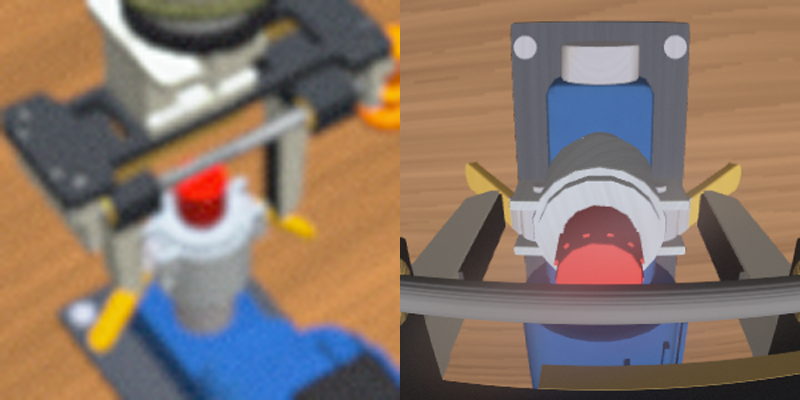

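Both arms are below level and symmetric, with tips at (470,170) and (735,170). I'll keep going down.

Emit:
{"fn": "arm_command", "kwargs": {"deltas": [[[0, 0, -0.25, 0, 0, 0], [0, 0, -0.25, 0, 0, 0], [0, 0, -0.25, 0, 0, 0], [0, 0, -0.25, 0, 0, 0], [0, 0, 0, 0, 0, 0]]]}}

```text
t: 19.03
tool_pos: [0.4941, -0.0152, 0.097]
orientation: [0.108, 3.136, -0.001]
force: [1.9, -0.1, 5.2]
opening: 0.0837
gripper_force: 3.2
```

Emit:
{"fn": "arm_command", "kwargs": {"deltas": [[[0, 0, -0.2, 0, 0, 0], [0, 0, -0.2, 0, 0, 0], [0, 0, -0.2, 0, 0, 0], [0, 0, -0.2, 0, 0, 0], [0, 0, -0.2, 0, 0, 0], [0, 0, 0, 0, 0, 0]]]}}

```text
t: 19.53
tool_pos: [0.4934, -0.0151, 0.0864]
orientation: [0.109, 3.138, -0.0]
force: [0.6, -0.8, 3.4]
opening: 0.0833
gripper_force: 2.5
```

Emit:
{"fn": "arm_command", "kwargs": {"deltas": [[[0, 0, 0, 0, 0, 0], [0, 0, 0, 0, 0, 0], [0, 0, 0, 0, 0, 0]]], "gripper": 0.6, "squeeze": 12}}

```text
t: 19.78
tool_pos: [0.4923, -0.0149, 0.0852]
orientation: [-0.109, -3.14, -0.0]
force: [3.6, 0.1, -4.6]
opening: 0.0748
gripper_force: 4.5
```

Emit:
{"fn": "arm_command", "kwargs": {"deltas": [[[0, 0, 0, 0, 0, 0], [0, 0, 0, 0, 0, 0], [0, 0, 0, 0, 0, 0], [0, 0, 0, 0, 0, 0]]], "gripper": 0.45}}

```text
t: 20.12
tool_pos: [0.4915, -0.0152, 0.0848]
orientation: [-0.109, -3.138, 0.001]
force: [2.0, -3.4, -9.0]
opening: 0.0682
gripper_force: 6.9
```

Emit:
{"fn": "arm_command", "kwargs": {"deltas": [[[0, 0, 0, 0, 0, 0], [0, 0, 0, 0, 0, 0], [0, 0, 0, 0, 0, 0], [0, 0, 0, 0, 0, 0]]], "gripper": 0.3}}

```text
t: 20.45
tool_pos: [0.4915, -0.0158, 0.0848]
orientation: [-0.109, -3.138, 0.002]
force: [1.8, -6.6, -11.5]
opening: 0.0665
gripper_force: 12.0
```

```bash
python3 - <<'E'
from h import *
print(st()['wrist_torque'])
E
```

```text
t 20.45 tcp [ 0.4915 -0.0158  0.0848] yawY 86.03 zdir [-0.0021 -0.0015 -1.    ] F [  1.8  -6.6 -11.5] op 0.0665 gf 12.0 q [-0.14 -0.05  1.93 -0.    1.27 -1.64]
[-1.01495028 -0.55863547  0.18203942]
```

Emit:
{"fn": "arm_command", "kwargs": {"deltas": [[[0, -0.05, 0, 0, 0, 0], [0, -0.05, 0, 0, 0, 0], [0, 0, 0, 0, 0, 0], [0, 0, 0, 0, 0, 0]]], "squeeze": 20}}

```text
t: 20.78
tool_pos: [0.4915, -0.0158, 0.0848]
orientation: [-0.108, -3.138, 0.0]
force: [0.8, -2.6, -15.3]
opening: 0.0659
gripper_force: 20.0
```

```bash
python3 - <<'E'
from h import *
for i in range(4): st();eyes.read_camera('top')
E
```

```text
t 20.78 tcp [ 0.4915 -0.0158  0.0848] yawY 86.04 zdir [-2.e-03  1.e-04 -1.e+00] F [  0.8  -2.6 -15.3] op 0.0659 gf 20.0 q [-0.14 -0.05  1.93 -0.    1.27 -1.64]
t 20.83 tcp [ 0.4915 -0.0158  0.0848] yawY 86.04 zdir [-0.0021  0.     -1.    ] F [  1.6  -1.8 -16.5] op 0.0661 gf 20.0 q [-0.14 -0.05  1.93 -0.    1.27 -1.64]
t 20.88 tcp [ 0.4915 -0.0159  0.0848] yawY 86.04 zdir [-0.002 -0.    -1.   ] F [  2.2  -2.5 -17.5] op 0.0663 gf 20.0 q [-0.14 -0.05  1.93 -0.    1.27 -1.64]
t 20.93 tcp [ 0.4915 -0.0159  0.0848] yawY 86.04 zdir [-0.0021  0.     -1.    ] F [  1.9  -2.3 -17.4] op 0.0663 gf 20.0 q [-0.14 -0.05  1.93 -0.    1.27 -1.64]
```

Emit:
{"fn": "arm_command", "kwargs": {"deltas": [[[0, 0, -0.1, 0, 0, 0], [0, 0, -0.1, 0, 0, 0], [0, 0, 0, 0, 0, 0]]]}}

```text
t: 21.23
tool_pos: [0.4916, -0.0158, 0.0847]
orientation: [-0.108, -3.138, 0.0]
force: [-9.1, -1.2, -1.5]
opening: 0.0659
gripper_force: 20.0
```

Emit:
{"fn": "arm_command", "kwargs": {"deltas": [[[0, 0, 0, 0, 0, 0], [0, 0, 0, 0, 0, 0], [0, 0, 0, 0, 0, 0], [0, 0, 0, 0, 0, 0], [0, 0, 0, 0, 0, 0]]], "gripper": 0.9}}

```text
t: 21.65
tool_pos: [0.4933, -0.0158, 0.0847]
orientation: [0.108, 3.138, 0.0]
force: [0.5, -0.5, -0.1]
opening: 0.0875
gripper_force: 0.0
```

Emit:
{"fn": "arm_command", "kwargs": {"deltas": [[[0, 0, 0.5, 0, 0, 0], [0, 0, 1, 0, 0, 0], [0, 0, 2, 0, 0, 0], [0, 0, 3, 0, 0, 0], [0, 0, 3, 0, 0, 0], [0, 0, 3, 0, 0, 0], [0, 0, 2, 0, 0, 0], [0, 0, 1, 0, 0, 0], [-2, 0, 0.5, 0, 0, 0], [-3, 0, 0, 0, 0, 0], [0, 0, 0, 0, 0, 0], [0, 0, 0, 0, 0, 0]]]}}

```text
t: 22.65
tool_pos: [0.4416, -0.0158, 0.2437]
orientation: [0.109, 3.139, 0.0]
force: [0.7, -0.5, 0.2]
opening: 0.0884
gripper_force: 0.0
```

```bash
python3 - <<'E'
from h import *
st()
s=eyes.read_camera('scene');w=eyes.read_camera('wrist')
c=lambda im,u,v,h:cv2.resize(im[v-h:v+h,u-h:u+h],(400,400),interpolation=cv2.INTER_CUBIC)
cv2.imwrite('pics/end.png',np.hstack([c(s,277,215,35),cv2.resize(w[100:400,130:430],(400,400),interpolation=cv2.INTER_CUBIC)]))
E
```

```text
t 22.65 tcp [ 0.4416 -0.0158  0.2437] yawY 86.03 zdir [ 3.e-04  0.e+00 -1.e+00] F [ 0.7 -0.5  0.2] op 0.0884 gf 0.0 q [-0.15 -0.32  1.86  0.    1.6  -1.65]
```

View pics/end.png

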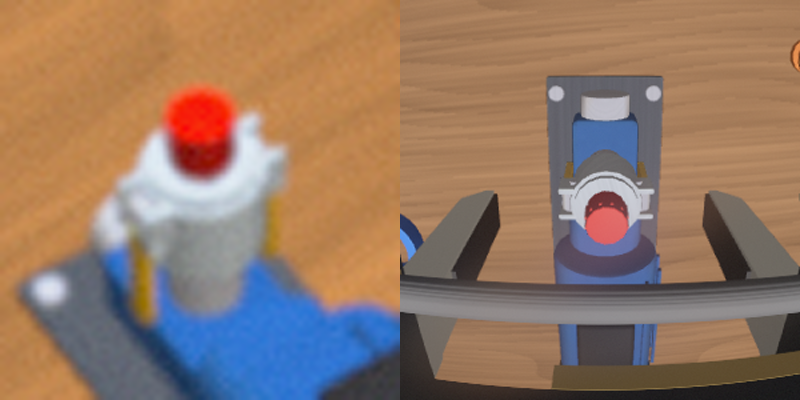

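The plug is seated and both cam arms hang vertical and symmetric, at (570,170) and (641,170) about the axis at 605. The gripper is clear, so I'm handing in.

```bash
python3 -c "
from plant import ticket
print(ticket.close_job())"
```

```text
the job is handed in; nothing more can be done
None
```

The plug is pressed home with its collar on the rim, both cam arms were swung down together and hang fully home, the gripper is clear, and the job was handed in at about 23 s; no verdict was returned.

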